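# Put a bottle on the stirrer and set its inner speed knob

## Robot

A 6-joint arm with a two-finger parallel gripper is mounted at the origin on a cart in front of the work surface, level with it; the furniture and walls round the work are solid. World frame = base frame: x ahead of the robot, y to its left, z up, the work surface at z = 0. Lengths are in mm, angles in rad, forces in N, time in s.
With the tool pointing down it reaches from about 350 to 875 mm from the base axis. Payload 4.2 kg.
Tool frame: the origin (TCP) lies at the very end of the fingers, on their centre line; the grasp point (between the pads) lies 19 mm behind it; z points along the fingers, y is the line along which they close (so a half turn about z gives the same grasp; the last joint's range is limited). The gripper opens to 85 mm and grips with 20 to 120 N. Pads are 22 mm wide; open, the fingers measure 114 mm over their backs; the gripper's body (76 mm by 85 mm) begins 54 mm behind the grasp point. The pads swing forward as they close: fully open they stand 13 mm farther back than shut.
Start: joints at [0.259, 0.385, 0.008, 0, -1.194, -0.259], TCP at [624.979, 0.025, 231.312] pointing down, gripper open.
Joint ranges: [-3.14, 3.14], [-1.21, 2.06], [-1.07, 1.41], [-3.16, 2.05], [-2.99, -0.16], [-3.1, 3.1]. Speed limits (rad/s): [2.79, 2.79, 3.14, 3.14, 3.14, 3.14].

## Interface

Orientations are given as a unit quaternion [x, y, z, w].
In Python, from bench import arm gives the robot as it stands. The module is installed in compiled form; this text tells all that it offers.
- The arm moves only by the tool drive_tool, never from a script. Its argument "targets" is a list of rows, each a list of 5 numbers: the closure, from -1 (fully open) to 1 (shut), then the shift along the tool's x, y, z in mm, then the turn about the tool's z in degrees. In form: [[grip, tx, ty, tz, roll], ...]. A call has 1 to 12 rows; each row is the pose to reach, as a shift and turn from the pose commanded when the call began, along the tool's axes at that moment; what a row does not reach only later rows make up. A row lasts 1/10 s, in which the tool goes at most 50 mm and 8.59 degrees, less where a joint would pass 70% of its speed; a pose out of reach is approached as far as the arm can. A call with a gripper value outside its range is refused whole. The fingers move at their own pace and stop on an object; the grip force is fixed at half the most. Time passes only in rows, so rows that repeat a pose let the fingers close. It gives the time, the measured TCP pose, the force, the opening and the grip force at its end, in the units of the state.
- arm.read_state(): the state, without advancing time (a new reading comes with each control period).
- arm.get_image(name): name is "scene" or "side" or "wrist"; returns the picture (480x640x3 uint8, blue, green, red); there is no depth.
- arm.camera_params(name): a dict with "fov_y" (degrees; the focal length in pixels is half the picture's height over the tangent of half this angle, whatever the lens; pixels are square), "cx", "cy" (the principal point, pixels), "rvec" (rotation vector, rad) and "tvec" (3), from world to camera coordinates, as OpenCV has them; the wrist camera has in their place "tool_from_camera" (4x4, takes a point from camera to tool coordinates, whose origin is the TCP and whose axes are the flange's). Camera axes: x right, y down, z forward; pixel columns grow to the right and rows downward; lengths in mm; the calibration is good to about 2 mm. A picture is of the moment at which its call begins: read the wrist's pose just before it. camera_params takes no time and is no camera call.
- arm.job_done(): hands the job in; it is judged then, once.
The state is a dict: "clock": time; "joints": joint angles; "joint_vel": joint speeds; "joint_efforts": joint torques, N m; "position": TCP position; "ee_rot": TCP orientation; "contact_force": force on the tool from outside, world axes, zero at the start; "wrist_torque": the same for the moment, N m; "gripper_width": finger opening in mm; "grasp_force": force on a finger pad.
Only numpy, scipy, OpenCV 4.12 (cv2) and the standard library are available. Lean on these libraries where they do the work, as an engineer would, in place of code of your own. Each camera call takes 0.05 s, during which the arm holds its last target. There are 200 camera calls.

## Task

Set the smaller of the two brown bottles down upright in the middle of the stirrer's round plate and let go of it. Then turn the small inner knob of the dial on the sloping front panel until its white line points the same way as the white line on the outer ring, so that the two make one line. The outer ring must not be turned, the bottle must not be dropped or tipped over, and the other things are to be left where they stand.

Things in the scene. Friction and masses are not known exactly. Their poses are not given: they have to be found in the camera images.
- small_bottle_mid (a point): the smaller brown glass bottle with a cap (body 48 mm in diameter, 100 mm tall with its cap, 0.13 to 0.25 kg): this point is on its axis half-way up, 50 mm above its underside; its z axis points up. The larger bottle is of the same kind.
- large_bottle: the larger brown glass bottle, a bystander, 58 mm in diameter, 125 mm tall; origin at the centre of its underside
- plate_center (a point): centre of the top face of the stirrer's round bare-metal plate (100 mm in diameter, flat, level, 80 mm above the work surface, 108 mm in plan behind the dial). The stirrer is a white box fixed to the worktop, 150 mm wide, 200 mm deep, 70 mm high without its plate; x of this frame points to the stirrer's back (away from the dial), z up.
- dial: the fixed base of the dial on the stirrer's front panel, which slopes 30 degrees from level down towards the robot; origin on the dial's axis, in the panel's face; z points out of the panel along the axis about which knob and ring turn (30 degrees off vertical, leaning to the stirrer's front), x points straight up the slope. Along z: outer ring from 3 to 15 mm (60 mm in diameter), above it the inner knob from 15 to 45 mm (round, 28 mm in diameter, knurled).
- knob_line (a point): outer end of the white line on top of the inner knob, at its rim: 14 mm from the dial's axis, 45 mm above the panel; its x axis points from the dial's axis along the line, its z axis along the dial's axis
- ring_mark (a point): outer end of the white line on top of the outer ring, at its rim: 30 mm from the dial's axis, 15 mm above the panel; its x axis points from the dial's axis along the line, its z axis along the dial's axis
- inner_knob (a joint): angle of the inner knob in rad: 0 when its line points straight up the slope, growing clockwise as seen from in front of the panel; it stays where it is left (friction 0.02 N m) and has stops at -2.2 and 2.2. At the start it lies anticlockwise of the ring's line by 0.5 to 1.5 rad.
- outer_ring (a joint): angle of the outer ring in rad, same zero and sense; it turns easily (friction 0.012 N m), independently of the knob, when touched
- vial: small capped glass vial, a bystander, 28 mm in diameter, 59 mm tall, origin at its underside
- tub: white tub with a lid, a bystander, 64 mm in diameter, 66 mm tall, origin at its underside
- petri: low clear dish, a bystander, 60 mm in diameter, 13 mm tall, origin at its underside
Not all that is in view belongs to the job. Of the things shaped like the part that bears plate_center, the white one is meant. Leave any red look-alike of the part that bears small_bottle_mid alone.

How it is judged (in metres and radians):
On the way, in this order (a step that is already met when the one before it is completed fails the run):
1. the smaller brown bottle stands on the plate, let go (horizontal distance between small_bottle_mid and plate_center below 0.018 m and z of small_bottle_mid in the frame of plate_center between 0.046 and 0.054 m and angle between small_bottle_mid's own z axis and vertical below 0.1 rad and contact force between the fingers and small_bottle below 0.05 N), for 0.2 s.
2. the inner knob's line points the same way as the ring's, with the knob let go (angle between the x axis of knob_line and the x axis of ring_mark, either way round below 0.12 rad and distance between knob_line and ring_mark below 0.04 m and contact force between the fingers and inner_knob below 0.05 N), for 0.2 s.
At the end, for the whole second after the job is handed in: the smaller brown bottle stands upright and at rest on the plate, its axis within 18 mm of the plate's centre; the inner knob's line points within 0.12 rad of the ring's line; the ring's line is within 3 mm of where it was (0.1 rad) (horizontal distance between small_bottle_mid and plate_center below 0.018 m and z of small_bottle_mid in the frame of plate_center between 0.046 and 0.054 m and angle between small_bottle_mid's own z axis and vertical below 0.1 rad and linear speed of small_bottle below 0.02 m/s and angle between the x axis of knob_line and the x axis of ring_mark, either way round below 0.12 rad and distance between knob_line and ring_mark below 0.04 m and distance of ring_mark from where it was at the start of the episode below 0.003 m); the robot touches nothing.
It fails at once if the outer ring is turned (its line's end moves more than 3 mm, 0.1 rad) (distance of ring_mark from where it was at the start of the episode above 0.003 m).
It fails at once if the smaller bottle is tipped over (more than 0.6 rad) (angle between small_bottle_mid's own z axis and vertical above 0.6 rad).
It fails at once if the smaller bottle is dropped (untouched by the fingers, it moves faster than 0.6 m/s, a fall of about 20 mm) (linear speed of small_bottle above 0.6 m/s and contact force between the fingers and small_bottle below 0.05 N).
It fails at once if the larger bottle, vial, tub or dish is pushed more than 20 mm (distance of any of large_bottle, vial, tub, petri from where it was at the start of the episode above 0.02 m).
It also fails if it takes over 58 s, if anything falls off the work surface, if the arm or the gripper's body presses on something with over 40 N, if the wrist force passes 120 N, or if a joint passes its speed limit or range.

## Working session

There is one attempt and no reset: what is moved stays moved. The work goes in short steps, Python scripts to look and compute and a tool call to move; the robot and the scene stay as the last step left them, time stands still between calls to the robot, and variables do not carry over. Pictures are saved under pics/ and viewed, at most 10 in all, crops included, and the job is handed in when it is done.

Besides the shell and the picture viewer there is one more tool, called after ">>>" as a command line: name --pt "numbers of a row" for each row, then --argument value for the rest. drive_tool: Moves the arm, as the interface text tells. Its arguments: {"type":"object","properties":{"targets":{"type":"array","items":{"type":"array","items":{"type":"number"}}}},"required":["targets"]}

```bash
mkdir -p pics; python3 - <<'E'
from bench import arm
import cv2,numpy as np
s=arm.read_state();print(s['clock'],s['position'],s['ee_rot'],s['gripper_width'])
ims=[arm.get_image(n) for n in("scene","side","wrist")]
for n,i in zip("abc",ims): cv2.imwrite(f'pics/{n}0.png',i)
for n in("scene","side","wrist"):print(arm.camera_params(n))
E
```

```text
0.0 [6.24409815e+02 9.01273280e-03 2.30200610e+02] [-0.70703649  0.70717619  0.0007447  -0.00082475] 85.25344494022251
{'fov_y': 55.14823553823676, 'cx': 318.868854428404, 'cy': 242.32631112300268, 'rvec': array([ 1.95452742, -0.8715959 ,  0.46644416]), 'tvec': array([-505.6750617 ,  249.58231709, 1257.4880361 ])}
{'fov_y': 53.4918783018435, 'cx': 316.0976705262207, 'cy': 246.59524566692252, 'rvec': array([ 1.73126574, -1.06949253,  0.67701952]), 'tvec': array([-410.75615764,  267.81691423,  849.36195933])}
{'fov_y': 59.64338664174603, 'cx': 317.62436242281467, 'cy': 240.74361751779222, 'tool_from_camera': array([[ 3.96155158e-04, -9.64511105e-01, -2.64041987e-01,
         6.68181315e+01],
       [ 9.99998852e-01,  7.68197647e-04, -1.30577891e-03,
         7.99104451e-01],
       [ 1.46227469e-03, -2.64041167e-01,  9.64510303e-01,
        -1.42790849e+02],
       [ 0.00000000e+00,  0.00000000e+00,  0.00000000e+00,
         1.00000000e+00]])}
```

View pics/a0.png

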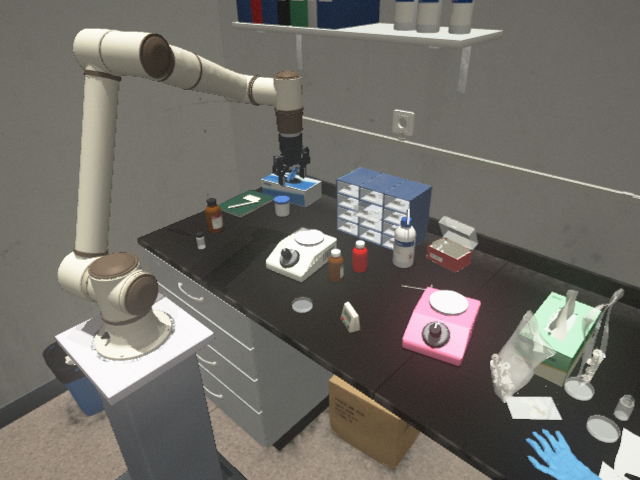

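View pics/b0.png

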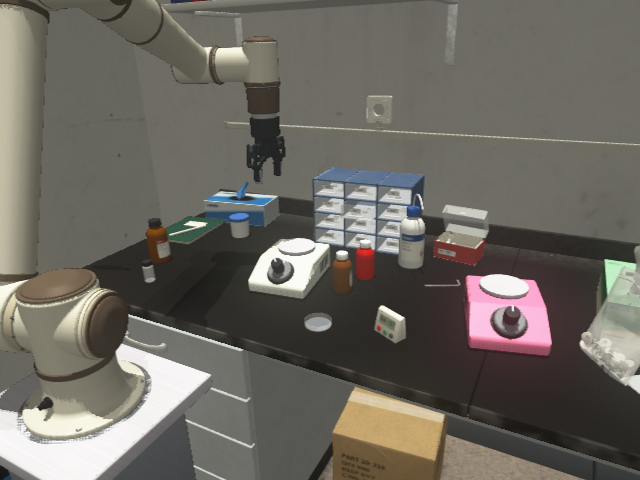

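View pics/c0.png

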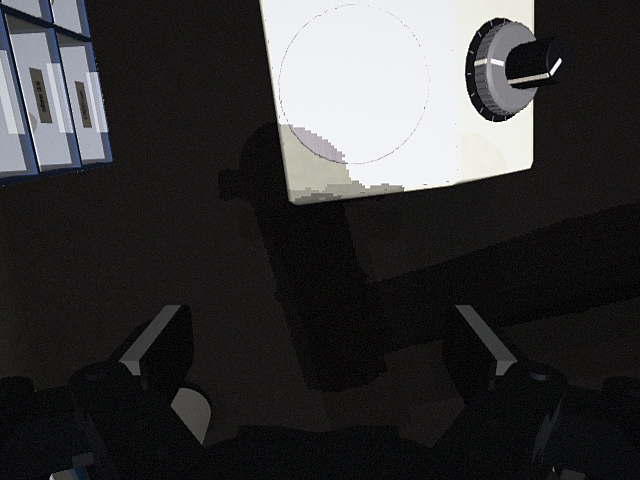

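Pictures: the small brown bottle candidates are scene (336,264)/side (343,271) and scene (214,216)/side (158,240). A red look-alike is at scene (360,256). The white stirrer is at scene (303,253) and the pink look-alike stirrer at (442,323). The wrist view shows the dial at (505,70) and the plate at (354,84).

```bash
cat > h.py <<'E'
from bench import arm
import cv2,numpy as np
from scipy.spatial.transform import Rotation as Ro
def cam(n,s=None):
    p=arm.camera_params(n);f=240/np.tan(np.radians(p['fov_y']/2))
    K=np.array([[f,0,p['cx']],[0,f,p['cy']],[0,0,1]])
    if n=='wrist':
        T=np.eye(4);T[:3,:3]=Ro.from_quat(s['ee_rot']).as_matrix();T[:3,3]=s['position']
        M=T@p['tool_from_camera'];R=M[:3,:3].T;t=-R@M[:3,3]
    else: R=cv2.Rodrigues(p['rvec'])[0];t=p['tvec'].ravel()
    return K,R,t
def ray(c,uv):
    K,R,t=c;return -R.T@t,R.T@np.linalg.inv(K)@np.array([uv[0],uv[1],1.])
def onz(c,uv,z): o,d=ray(c,uv);return o+d*(z-o[2])/d[2]
def tri(c1,u1,c2,u2):
    X=cv2.triangulatePoints(c1[0]@np.c_[c1[1],c1[2]],c2[0]@np.c_[c2[1],c2[2]],np.array(u1,float).reshape(2,1),np.array(u2,float).reshape(2,1));return (X[:3]/X[3]).ravel()
def proj(c,X): q=c[0]@(c[1]@np.asarray(X,float)+c[2]);return q[:2]/q[2]
E
python3 - <<'E'
from h import *
A=cv2.imread('pics/a0.png');B=cv2.imread('pics/b0.png')
ca,cb=cam('scene'),cam('side')
for n,I,c in(('scene',A,ca),('side',B,cb)):
    h=cv2.cvtColor(I,cv2.COLOR_BGR2HSV)
    for nm,lo,hi in(('brown',(5,110,40),(16,255,170)),('red',(0,200,120),(4,255,255)),('red2',(175,200,120),(180,255,255))):
        m=cv2.inRange(h,lo,hi);k,l,st,ce=cv2.connectedComponentsWithStats(m)
        for i in range(1,k):
            if st[i,4]>60:print(n,nm,st[i],ce[i].round(1),onz(c,(ce[i][0],st[i,1]+st[i,3]-2),0).round())
# body centre guesses & foot
print('bases',onz(ca,(336,279),0),onz(cb,(343,290),0),onz(ca,(215,231),0),onz(cb,(158,261),0))
print('tops',tri(ca,(335.5,251.5),cb,(342.5,253)),tri(ca,(211,201),cb,(154.5,221)), tri(ca,(360,242),cb,(365.5,242)))
# wrist: plate
s=arm.read_state();W=cam('wrist',s)
for uv in((354,84),(280,84),(429,84),(354,164)):print('plate',onz(W,uv,80))
up=cv2.resize(A[220:300,250:410],None,fx=4,fy=4,interpolation=2);us=cv2.resize(B[220:320,230:390],(640,400),interpolation=2)
u3=cv2.resize(B[210:290,130:190],(225,300),interpolation=2)
out=np.zeros((600,800,3),np.uint8);out[:320,:640]=up;out[320:,:400]=cv2.resize(us,(400,280));out[320:,420:640]=cv2.resize(u3,(220,280))
Wc=cv2.imread('pics/c0.png')[0:140,450:580];out[:300,521:800]=cv2.resize(Wc,(279,300),interpolation=2)
cv2.imwrite('pics/crop1.png',out)
E
```

```text
scene brown [205 204  18  29 262] [212. 217.] [487. 314.   0.]
scene brown [329 256  14  10  95] [335.5 260.2] [ 620. -191.    0.]
side brown [146 226  25  38 531] [156.  243.4] [486. 314.   0.]
side brown [333 259  19  34 525] [341.3 275.5] [ 551. -247.    0.]
side red [357 249  16   7  82] [364.6 251.9] [ 787. -213.    0.]
bases [ 555.91231339 -249.17848815    0.        ] [ 557.72192999 -248.50561477    0.        ] [494.34882393 305.39352386   0.        ] [494.06466733 314.00405415   0.        ]
tops [ 554.86219452 -248.79874718  102.67582772] [498.08569882 305.79436059 123.92689989] [ 650.40815421 -269.10020632   99.89907516]
plate [599.9748355 -93.5999458  80.       ]
plate [648.72209456 -93.58758509  80.        ]
plate [550.56570082 -93.61247435  80.        ]
plate [598.76953184 -41.57174779  80.        ]
```

View pics/crop1.png

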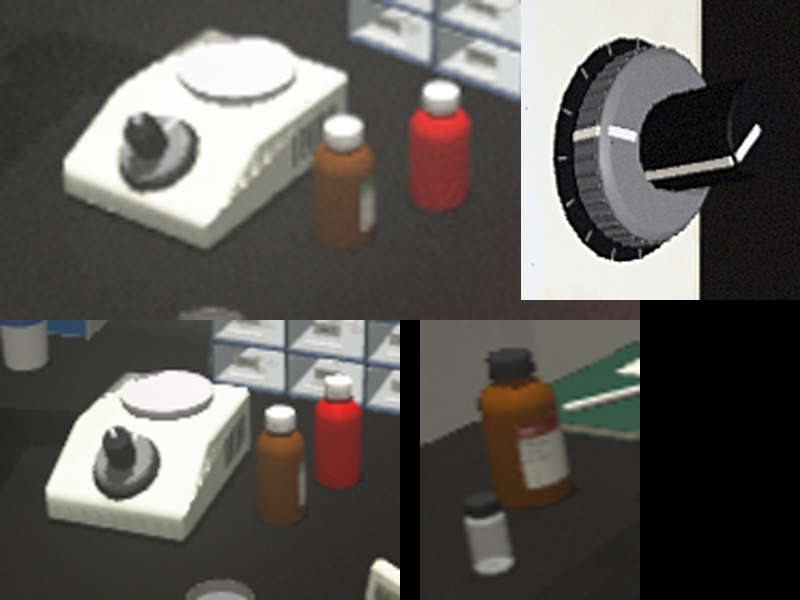

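The only candidates are brown (336,264) at top height about 101 mm, brown (214,216) at top height about 124 mm, and red (360,256). The crop confirms the choice: the small brown bottle at about (555,-248) beside the white stirrer.

>>> drive_tool --pt "-1 50 15 0 8" --pt "-1 100 30 0 16" --pt "-1 150 45 0 24" --pt "-1 200 60 0 32" --pt "-1 248 69 0 40" --pt "-1 248 69 0 45" --pt "-1 248 69 0 45" --pt "-1 248 69 0 45" --pt "-1 248 69 0 45" --pt "-1 248 69 0 45"

```text
clock: 1.15
position: [556.4, -246.8, 231.3]
ee_rot: [-0.384, 0.923, 0.0, 0.0]
contact_force: [0.8, -0.3, 0.7]
gripper_width: 85.4
grasp_force: 0.0
```

```bash
python3 - <<'E'
from h import *
s=arm.read_state();I=arm.get_image('wrist');W=cam('wrist',s);cv2.imwrite('pics/w1.png',I)
print(s['clock'],s['position'],s['ee_rot'],s['contact_force'],proj(W,(555,-248.5,100)),proj(W,(555,-248.5,0)))
E
```

```text
1.15 [ 556.40469427 -246.77531823  231.31893581] [-3.83901554e-01  9.23374028e-01  3.19980744e-05  1.39193661e-05] [ 0.77603084 -0.26610815  0.65105902] [316.88249022 226.12100458] [317.19483317 200.48307344]
```

View pics/w1.png

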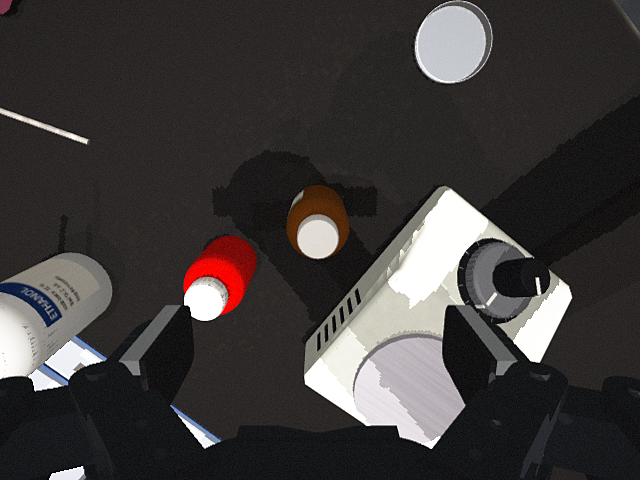

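The bottle's cap is at (318,236) and the red one's is clear at (206,300). The stirrer's side is at right; the dial top is at (525,277).

```bash
python3 - <<'E'
from h import *
s=arm.read_state();W=cam('wrist',s)
I=cv2.imread('pics/w1.png')
h=cv2.cvtColor(I[200:270,280:360],cv2.COLOR_BGR2HSV);m=cv2.inRange(h,(0,0,150),(180,60,255))
k,l,st,ce=cv2.connectedComponentsWithStats(m);i=1+st[1:,4].argmax();uv=ce[i]+[280,200]
X=onz(W,uv,100);R=Ro.from_quat(s['ee_rot']).as_matrix()
print(uv,st[i],X,'tool shift',R.T@(X-s['position']))
print('stirrer corners z70?',onz(W,(447,187),45),onz(W,(571,292),45),onz(W,(306,350),70))
E
```

```text
[317.24723247 237.30258303] [  17   15   42   44 1355] [ 560.31713498 -242.90340465  100.        ] tool shift [-5.57320298e+00  1.96427369e-02  1.31364628e+02]
stirrer corners z70? [ 469.37162896 -189.65062698   45.        ] [452.63899013 -47.9751988   45.        ] [ 639.23016046 -176.61926533   70.        ]
```

>>> drive_tool --pt "-1 -5 0 40 0" --pt "-1 -5 0 80 0" --pt "-1 -5 0 110 0" --pt "-1 -5 0 110 0" --pt "-1 -5 0 110 0"

```text
clock: 1.7
position: [560.2, -244.2, 121.9]
ee_rot: [-0.383, 0.924, -0.0, -0.0]
contact_force: [0.4, 0.2, -0.0]
gripper_width: 85.7
grasp_force: 0.0
```

```bash
python3 - <<'E'
from h import *
s=arm.read_state();I=arm.get_image('wrist');W=cam('wrist',s);cv2.imwrite('pics/w2.png',I)
h=cv2.cvtColor(I,cv2.COLOR_BGR2HSV);m=cv2.inRange(h,(0,0,150),(180,60,255));m[:,:240]=0;m[:,400:]=0
k,l,st,ce=cv2.connectedComponentsWithStats(m)
for i in range(1,k):
  if st[i,4]>300:
    X=onz(W,ce[i],100);print(ce[i],st[i],X,Ro.from_quat(s['ee_rot']).as_matrix().T@(X-s['position']))
print(s['position'])
E
```

```text
[319.49212598 289.78818898] [ 286  254   68   72 3810] [ 558.93833494 -243.88885107  100.        ] [ 0.65213837  1.18605777 21.9264616 ]
[365.68520815 385.61576616] [ 302  306   98  130 5645] [ 576.7908706  -196.37994482  100.        ] [-45.60013337  22.07948083  21.88858693]
[ 560.2367672  -244.24600045  121.92688427]
```

>>> drive_tool --pt "-1 0.5 1 35 0" --pt "-1 0.5 1 70 0" --pt "-1 0.5 1 89 0" --pt "-1 0.5 1 89 0" --pt "-1 0.5 1 89 0" --pt "1 0.5 1 89 0" --pt "1 0.5 1 89 0" --pt "1 0.5 1 89 0" --pt "1 0.5 1 89 0" --pt "1 0.5 1 89 0" --pt "1 0.5 1 89 0" --pt "1 0.5 1 89 0"

```text
clock: 2.95
position: [559.5, -244.4, 34.2]
ee_rot: [-0.383, 0.924, -0.001, 0.001]
contact_force: [0.3, 1.0, 5.8]
gripper_width: 46.4
grasp_force: 62.2
```

>>> drive_tool --pt "1 0 0 -25 0" --pt "1 0 0 -70 0" --pt "1 0 0 -115 0" --pt "1 0 0 -150 0" --pt "1 0 0 -150 0" --pt "1 0 0 -150 0"

```text
clock: 3.55
position: [558.1, -243.7, 182.7]
ee_rot: [-0.382, 0.924, 0.0, 0.001]
contact_force: [-1.3, 0.8, -3.1]
gripper_width: 46.0
grasp_force: 62.3
```

```bash
python3 - <<'E'
from h import *
s=arm.read_state();I=arm.get_image('wrist');J=arm.get_image('side');cv2.imwrite('pics/w3.png',I);cv2.imwrite('pics/s3.png',J)
print(s['position'],s['gripper_width'],s['contact_force'])
o=np.zeros((600,800,3),np.uint8);o[:360,:480]=cv2.resize(I,(480,360));o[300:,400:]=cv2.resize(J[130:330,200:467],(400,300));cv2.imwrite('pics/v3.png',o)
E
```

```text
[ 558.1149251  -243.74754506  182.70704543] 46.022116956234356 [-1.2598776   0.76761449 -3.0772031 ]
```

View pics/v3.png

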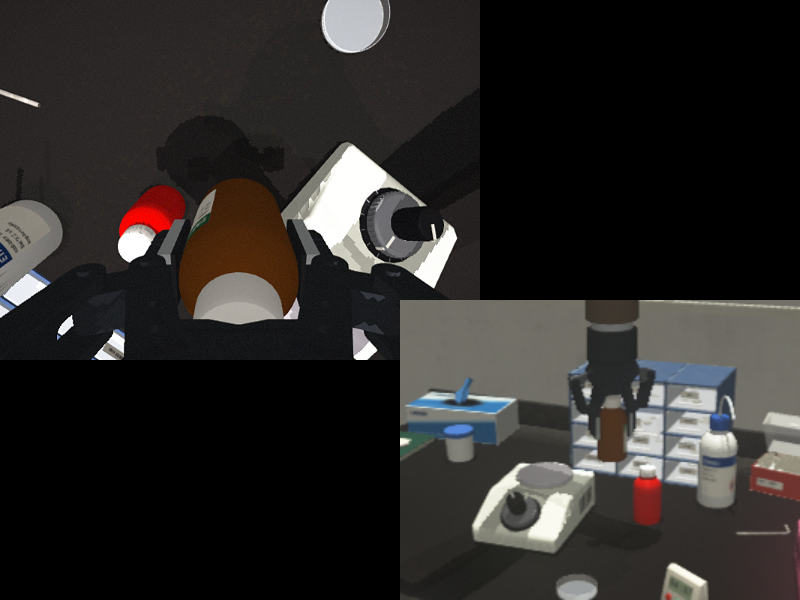

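The bottle is held upright between the pads (wrist crop (240,250)), and the red bottle and stirrer are untouched. Next, the plate centre.

```bash
python3 - <<'E'
from h import *
print(onz(cam('scene'),(309.2,237),80),onz(cam('side'),(296.9,245.3),80))
# first wrist image: dark thin outline of plate
s={'position':[624.41,0.01,230.2],'ee_rot':[-0.70703649,0.70717619,0.0007447,-0.00082475]}
W=cam('wrist',s);I=cv2.imread('pics/c0.png',0)[:175,262:452]
k=cv2.morphologyEx(I,cv2.MORPH_BLACKHAT,np.ones((5,5)))
ys,xs=np.nonzero(k>25)
P=np.array([onz(W,(x+262,y),80)[:2] for x,y in zip(xs,ys)])
r=np.hypot(*(P-[600,-93]).T);P=P[abs(r-50)<5]
c=np.array([600.,-93])
for _ in range(3):
    A=np.c_[2*P,np.ones(len(P))];q=np.linalg.lstsq(A,(P**2).sum(1),rcond=None)[0];c=q[:2];rad=np.sqrt(q[2]+c@c);P=P[abs(np.hypot(*(P-c).T)-rad)<1.5];print(c,rad,len(P))
st=arm.read_state();R=Ro.from_quat(st['ee_rot']).as_matrix()
print(R.T@(np.r_[c,st['position'][2]]-st['position']),st['position'])
E
```

```text
[595.04580372 -97.88949149  80.        ] [598.06574071 -96.24324842  80.        ]
[600.31881469 -91.75024129] 49.38375510171445 328
[600.15070462 -91.59326766] 49.384669606839104 328
[600.15070462 -91.59326766] 49.384669606839104 328
[-1.37911894e+02  7.71037536e+01  6.76221291e-02] [ 557.07571315 -243.61046775  180.37779851]
```

>>> drive_tool --pt "1 -20 11 0 0" --pt "1 -50 28 0 0" --pt "1 -85 48 0 0" --pt "1 -115 65 0 0" --pt "1 -136 77.5 0 0" --pt "1 -136 77.5 0 0" --pt "1 -136 77.5 25 0" --pt "1 -136 77.5 50 0" --pt "1 -136 77.5 62 0" --pt "1 -136 77.5 62 0" --pt "1 -136 77.5 62 0" --pt "1 -136 77.5 62 0"

```text
clock: 4.85
position: [600.7, -93.4, 121.6]
ee_rot: [-0.383, 0.924, -0.001, 0.001]
contact_force: [0.9, 0.4, -1.9]
gripper_width: 46.2
grasp_force: 62.3
```

```bash
python3 - <<'E'
from h import *
J=arm.get_image('side');A=arm.get_image('scene')
o=np.hstack([cv2.resize(J[190:290,240:340],(400,400),interpolation=2),cv2.resize(A[190:280,260:350],(400,400),interpolation=2)]);cv2.imwrite('pics/v4.png',o)
c=cam('side'),cam('scene');print([proj(k,(600,-92,z)).round(1) for k in c for z in(80,180)])
E
```

```text
[array([295.9, 244.8]), array([294.2, 209. ]), array([309. , 235.9]), array([307.9, 209. ])]
```

View pics/v4.png

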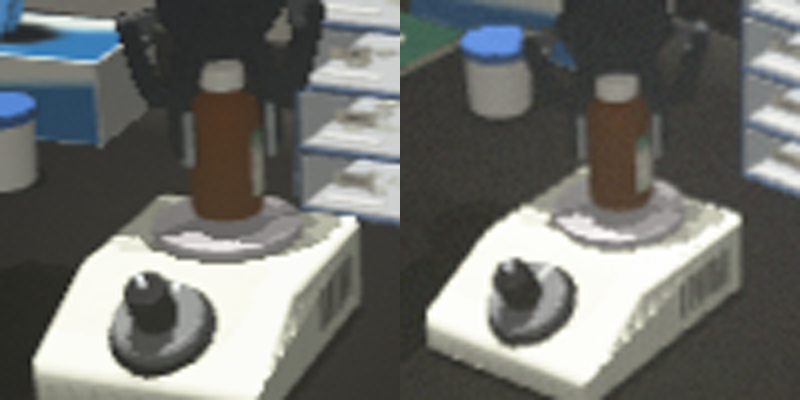

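The bottle is over the plate's middle (side crop bottom at (228,215)), a few mm above it.

>>> drive_tool --pt "1 0 0 2 0" --pt "1 0 0 4 0" --pt "1 0 0 5 0" --pt "1 0 0 5 0" --pt "1 0 0 5 0"

```text
clock: 5.45
position: [599.8, -93.1, 115.3]
ee_rot: [-0.383, 0.924, -0.0, -0.0]
contact_force: [-0.9, 0.0, -1.8]
gripper_width: 46.1
grasp_force: 62.3
```

>>> drive_tool --pt "1 0 0 1 0" --pt "1 0 0 2 0" --pt "1 0 0 2 0" --pt "1 0 0 2 0"

```text
clock: 5.85
position: [600.0, -93.1, 114.3]
ee_rot: [-0.383, 0.924, -0.0, 0.0]
contact_force: [-2.7, 0.6, 5.7]
gripper_width: 46.3
grasp_force: 62.9
```

Contact is felt (+7 N). I release gently, wait, then lift.

>>> drive_tool --pt "0.0 0 0 0 0" --pt "-0.3 0 0 0 0" --pt "-0.6 0 0 0 0" --pt "-1 0 0 0 0" --pt "-1 0 0 0 0" --pt "-1 0 0 0 0" --pt "-1 0 0 0 0" --pt "-1 0 0 0 0" --pt "-1 0 0 0 0" --pt "-1 0 0 0 0"

```text
clock: 6.85
position: [599.8, -93.1, 113.3]
ee_rot: [-0.383, 0.924, -0.0, 0.0]
contact_force: [-0.2, -0.3, -0.0]
gripper_width: 85.1
grasp_force: 0.0
```

>>> drive_tool --pt "-1 0 0 -20 0" --pt "-1 0 0 -50 0" --pt "-1 0 0 -90 0" --pt "-1 0 0 -130 0" --pt "-1 0 0 -150 0" --pt "-1 0 0 -150 0"

```text
clock: 7.45
position: [601.6, -93.3, 267.8]
ee_rot: [-0.383, 0.924, -0.002, 0.004]
contact_force: [-1.0, -0.1, 0.5]
gripper_width: 85.3
grasp_force: 0.0
```

>>> drive_tool --pt "-1 30 24 0 8" --pt "-1 65 52 0 16" --pt "-1 102 82 20 24" --pt "-1 102 82 45 32" --pt "-1 102 82 65 38" --pt "-1 102 82 65 38" --pt "-1 102 82 65 38" --pt "-1 102 82 65 38" --pt "-1 102 82 65 38"

```text
clock: 8.35
position: [470.6, -107.2, 199.1]
ee_rot: [-0.062, 0.998, -0.0, 0.001]
contact_force: [-0.1, -0.1, 0.3]
gripper_width: 85.2
grasp_force: 0.0
```

```bash
python3 - <<'E'
from h import *
s=arm.read_state();I=arm.get_image('wrist');W=cam('wrist',s);cv2.imwrite('pics/w5.png',I)
print(s['clock'],list(s['position']),list(s['ee_rot']),[proj(W,(600,-93,z)) for z in(80,180)])
E
```

```text
8.35 [np.float64(470.56002458960256), np.float64(-107.17220854567148), np.float64(199.11336574308194)] [np.float64(-0.06157967820073224), np.float64(0.9981017878708801), np.float64(-2.0586452032156453e-05), np.float64(0.0008739896136930738)] [array([315.00372841, 406.58003721]), array([313.69391927, 536.68438716])]
```

View pics/w5.png

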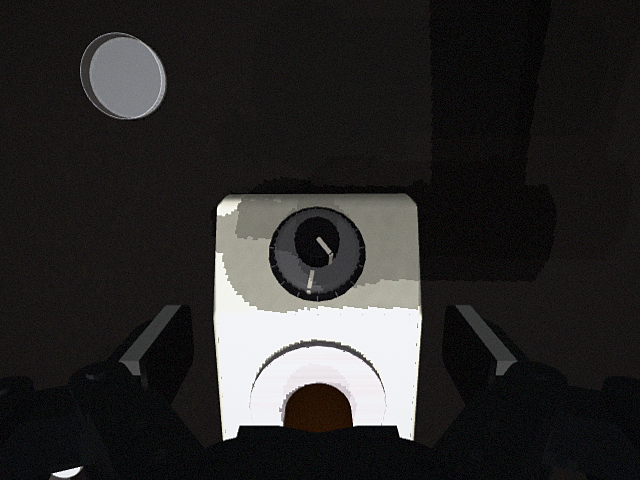

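The dial is centred at (317,253). The ring's line is near (310,283) and the knob's line runs from (318,238) to (331,253). The bottle stands on the plate at the bottom. Next is an enlarged crop for the angles.

```bash
python3 - <<'E'
from h import *
I=cv2.imread('pics/w5.png')[200:305,265:370]
o=cv2.resize(I,(600,600),interpolation=cv2.INTER_CUBIC);o=np.clip((o/255.)**.5*255,0,255).astype(np.uint8)
cv2.imwrite('pics/v5.png',o)
E
```

```text
(no output)
```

View pics/v5.png

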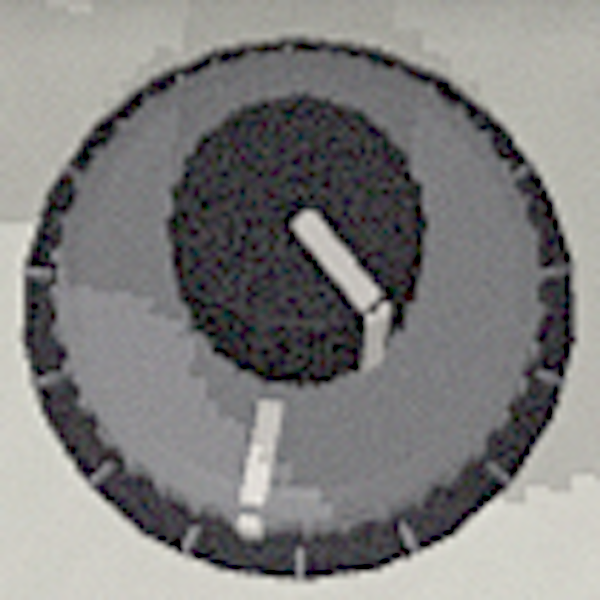

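The crop shows the knob line from (304,218) to (377,303) and the ring line from (272,402) to (248,508), with the knob top centred at about (298,217).

```bash
cat > dial.py <<'E'
from h import *
from scipy.optimize import least_squares
def frame(p):
    f=np.array([np.cos(p[3]),np.sin(p[3]),0]);z=np.array([0,0,1.]);c,s=np.cos(np.pi/6),np.sin(np.pi/6)
    return np.array(p[:3]),c*f+s*z,-s*f+c*z   # D, x up slope, axis
def pt(p,a,r,h):  # clockwise seen from front
    D,x,n=frame(p);y=np.cross(n,x);return D+h*n+r*(np.cos(a)*x-np.sin(a)*y)
E
cat > fit.py <<'E'
from dial import *
s={'position':[470.56,-107.17,199.11],'ee_rot':[-0.06157967820073224,0.9981017878708801,0,0.000874]}
W=cam('wrist',s);cr=lambda u,v:np.array([265+(u+.5)/5.714-.5,200+(v+.5)/5.714-.5])
ob=dict(kc=cr(298,217),ke=cr(377,303),re=cr(248,508),kl=cr(170,220),kr=cr(425,220),rl=cr(62,280),rr=cr(541,280))
ax=lambda *a:proj(W,pt(*a))
def res(q):
    p,ak,ar=q[:4],q[4],q[5]
    return np.r_[ax(p,0,0,45)-ob['kc'],ax(p,ak,14,45)-ob['ke'],ax(p,ar,30,15)-ob['re'],
     ax(p,-np.pi/2,14,45)[0]-ob['kr'][0],ax(p,np.pi/2,14,45)[0]-ob['kl'][0],ax(p,-np.pi/2,30,15)[0]-ob['rr'][0],ax(p,np.pi/2,30,15)[0]-ob['rl'][0],
     (p[:2]-np.array([600,-92.5])+108*np.array([np.cos(p[3]),np.sin(p[3])]))/3]
r=least_squares(res,[493,-105,45,.12,-.8,.2]);np.set_printoptions(precision=2,suppress=True)
print(r.x,'turn',r.x[5]-r.x[4]);print(r.fun);p=r.x[:4];print('knob mid',pt(p,0,0,32),'top',pt(p,0,0,45),'ringtop up edge',pt(p,0,30,15))
E
python3 fit.py
```

```text
[ 494.59 -104.63   42.61    0.13   -0.7     0.21] turn 0.9082377483138983
[ 0.05 -0.79  0.34  0.42 -0.05  0.26 -0.41  0.68 -0.21 -0.58  0.57  0.51]
knob mid [ 478.72 -106.66   70.33] top [ 472.27 -107.48   81.59] ringtop up edge [ 512.93 -102.29   70.61]
```

The dial fits well: axis at about (494.6,-104.6,42.6), and the knob needs about 0.91 rad clockwise. I'll use the open left finger as a rack: touch the knob's left side, then drag up the slope about 12.7 mm, well above the ring.

>>> drive_tool --pt "-1 1.5 -21 0 0" --pt "-1 1.5 -21 30 0" --pt "-1 1.5 -21 65 0" --pt "-1 1.5 -21 100 0" --pt "-1 1.5 -21 130 0" --pt "-1 1.5 -21 147 0" --pt "-1 1.5 -21 147 0" --pt "-1 1.5 -21 147 0" --pt "-1 1.5 -21 147 0"

```text
clock: 9.3
position: [472.1, -128.3, 52.7]
ee_rot: [-0.061, 0.998, -0.0, 0.002]
contact_force: [0.2, -0.6, 0.7]
gripper_width: 85.4
grasp_force: 0.0
```

>>> drive_tool --pt "-1 0 -2 0 0" --pt "-1 0 -4 0 0" --pt "-1 0 -5 0 0" --pt "-1 0 -5 0 0" --pt "-1 0 -5 0 0"

```text
clock: 9.8
position: [471.4, -133.3, 51.4]
ee_rot: [-0.061, 0.998, 0.0, 0.0]
contact_force: [0.3, 0.5, -0.3]
gripper_width: 85.4
grasp_force: 0.0
```

>>> drive_tool --pt "-1 0 -1 0 0" --pt "-1 0 -2 0 0" --pt "-1 0 -2 0 0" --pt "-1 0 -2 0 0"

```text
clock: 10.2
position: [471.6, -135.3, 51.3]
ee_rot: [-0.061, 0.998, -0.0, -0.0]
contact_force: [0.6, 0.3, 0.2]
gripper_width: 85.7
grasp_force: 0.0
```

>>> drive_tool --pt "-1 2 -1 0 0" --pt "-1 2 -1 0 0" --pt "-1 2 -1 0 0"

```text
clock: 10.5
position: [469.7, -136.5, 51.3]
ee_rot: [-0.061, 0.998, 0.0, -0.0]
contact_force: [-0.1, 0.2, -0.6]
gripper_width: 85.3
grasp_force: 0.0
```

>>> drive_tool --pt "-1 0 -1 0 0" --pt "-1 0 -1 0 0" --pt "-1 0 -1 0 0"

```text
clock: 10.8
position: [469.8, -137.3, 51.3]
ee_rot: [-0.061, 0.998, 0.0, -0.0]
contact_force: [0.0, 2.5, 0.4]
gripper_width: 85.1
grasp_force: 1.3
```

```bash
python3 - <<'E'
from h import *
s=arm.read_state();I=arm.get_image('wrist');cv2.imwrite('pics/w6.png',I)
S=arm.get_image('side');o=np.hstack([cv2.resize(I[100:480,120:560],(440,380)),cv2.resize(S[205:305,240:330],(342,380),interpolation=2)]);o=np.clip((o/255.)**.6*255,0,255).astype(np.uint8)
cv2.imwrite('pics/v6.png',o);print(s['position'],s['contact_force'])
E
```

```text
[ 469.82655588 -137.25140122   51.31992248] [0.02780143 2.53501216 0.36422285]
```

>>> drive_tool --pt "-1 0 -1 0 0" --pt "-1 0 -1 0 0" --pt "-1 0 -1 0 0"

```text
clock: 11.2
position: [469.8, -137.6, 51.3]
ee_rot: [-0.061, 0.998, 0.001, -0.0]
contact_force: [-1.2, 7.6, 1.7]
gripper_width: 85.6
grasp_force: 3.9
```

>>> drive_tool --pt "-1 -1 -0.5 -0.6 0" --pt "-1 -2 -0.5 -1.15 0" --pt "-1 -3 -0.5 -1.7 0" --pt "-1 -4 -0.5 -2.3 0" --pt "-1 -4 -0.5 -2.3 0"

```text
clock: 11.7
position: [472.1, -137.4, 52.7]
ee_rot: [-0.061, 0.998, 0.001, -0.002]
contact_force: [-3.4, 7.9, -0.7]
gripper_width: 85.4
grasp_force: 4.5
```

```bash
python3 - <<'E'
from dial import *
s=arm.read_state();I=arm.get_image('wrist');W=cam('wrist',s);cv2.imwrite('pics/w7.png',I)
p=[494.59,-104.63,42.61,.13]
def unw(n,s,name,h,R):  # rectified patch of a dial plane, 10 px/mm
    q=np.array([[-1,-1],[1,-1],[1,1],[-1,1]])*R;D,x,nn=frame(p);y=np.cross(nn,x)
    w=np.array([proj(n,D+h*nn+a*-y+b*x) for a,b in q],np.float32)
    d=np.array([[(a+R)*5,(R-b)*5] for a,b in q],np.float32)
    return cv2.warpPerspective(I,cv2.getPerspectiveTransform(w,d),(int(10*R),)*2)
a=unw(W,s,'',45,18);b=unw(W,s,'',15,34)
b=cv2.resize(b,(400,400));a=cv2.resize(a,(400,400))
o=np.hstack([a,b]);cv2.imwrite('pics/v7.png',np.clip((o/255.)**.6*255,0,255).astype(np.uint8))
print(s['contact_force'],proj(W,pt(p,0,0,45)),I.max())
E
```

```text
[-3.41947127  7.93540095 -0.67689698] [413.71586878 365.86899595] 255
```

View pics/v7.png

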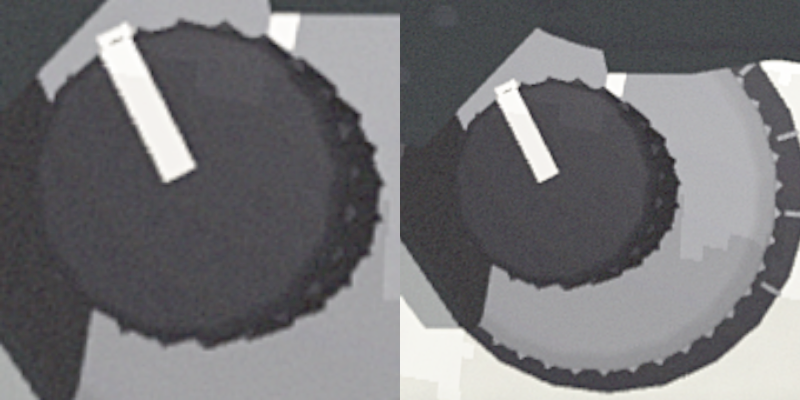

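The rectified patch shows the knob line from (180,175) to (115,38), at about -0.44 rad. So it has turned about +0.26 without slipping, and the ring is unmoved. I continue the drag.

>>> drive_tool --pt "-1 -1.2 -0.2 -0.7 0" --pt "-1 -2.4 -0.2 -1.4 0" --pt "-1 -3.6 -0.2 -2.1 0" --pt "-1 -4.8 -0.2 -2.8 0" --pt "-1 -6 -0.2 -3.5 0" --pt "-1 -6.5 -0.2 -3.8 0" --pt "-1 -6.5 -0.2 -3.8 0"

```text
clock: 12.45
position: [479.0, -136.6, 56.7]
ee_rot: [-0.061, 0.998, 0.001, -0.002]
contact_force: [-2.7, 9.5, 1.1]
gripper_width: 85.6
grasp_force: 4.8
```

```bash
cat > meas.py <<'E'
from dial import *
p=[494.59,-104.63,42.61,.13]
def patch(I,n,h,R):
    q=np.array([[-1,-1],[1,-1],[1,1],[-1,1]])*R;D,x,nn=frame(p);y=np.cross(nn,x)
    w=np.array([proj(n,D+h*nn-a*y+b*x) for a,b in q],np.float32)
    return cv2.warpPerspective(I,cv2.getPerspectiveTransform(w,np.float32([[(a+R)*10,(R-b)*10] for a,b in q])),(int(20*R),)*2)
def line(I,n,h,R,r0,r1):
    g=patch(I,n,h,R);m=(g.min(2)>150);ys,xs=np.nonzero(m);X=(xs/10-R);Y=(R-ys/10);r=np.hypot(X,Y);k=(r>r0)&(r<r1)
    mm=np.zeros(m.shape,np.uint8);mm[ys[k],xs[k]]=255
    cn,l,st,ce=cv2.connectedComponentsWithStats(mm)
    for i in range(1,cn):
        if 300<st[i,4]<9000:
            yy,xx=np.nonzero(l==i);vx,vy,x0,y0=cv2.fitLine(np.c_[xx,yy].astype(np.float32),2,0,.01,.01).ravel()
            print(h,'angle',round(float(np.arctan(-vx/vy)),3),'centre',(x0/10-R).round(1),(R-y0/10).round(1),'area',st[i,4])
s=arm.read_state();I=arm.get_image('wrist');W=cam('wrist',s);cv2.imwrite('pics/m%d.png'%(s['clock']*100),I)
print(s['clock'],s['position'],s['contact_force']);line(I,W,45,18,0,13.5);line(I,W,15,34,16,31)
E
python3 meas.py; python3 - <<'E'
import cv2,sys
sys.argv=['']
E
```

```text
12.45 [ 478.95738781 -136.56423075   56.68551741] [-2.68657601  9.54413259  1.09698554]
45 angle 0.12 centre -0.8 7.8 area 3450
15 angle 0.2 centre 3.2 23.5 area 4325
15 angle -1.436 centre -5.7 19.0 area 610
15 angle 0.837 centre -6.9 16.1 area 1262
```

>>> drive_tool --pt "-1 -0.5 0 -0.3 0" --pt "-1 -1 0 -0.6 0" --pt "-1 -1 0 -0.6 0"

```text
clock: 12.8
position: [480.0, -136.5, 57.3]
ee_rot: [-0.061, 0.998, 0.001, -0.002]
contact_force: [-2.3, 8.1, 0.7]
gripper_width: 85.6
grasp_force: 4.7
```

>>> drive_tool --pt "-1 0 4 0 0" --pt "-1 0 8 0 0" --pt "-1 0 10 0 0" --pt "-1 0 10 -20 0" --pt "-1 5 20 -60 0" --pt "-1 10 30 -100 0" --pt "-1 10 30 -140 0" --pt "-1 10 30 -140 0" --pt "-1 10 30 -140 0" --pt "-1 10 30 -140 0" --pt "-1 10 30 -140 0"

```text
clock: 13.9
position: [467.1, -109.3, 196.5]
ee_rot: [-0.061, 0.998, 0.0, -0.002]
contact_force: [0.5, 0.2, 0.0]
gripper_width: 85.8
grasp_force: 0.0
```

```bash
python3 meas.py; python3 - <<'E'
from h import *
A=arm.get_image('side');h=cv2.cvtColor(A,cv2.COLOR_BGR2HSV);m=cv2.inRange(h,(5,110,30),(16,255,170))
k,l,st,ce=cv2.connectedComponentsWithStats(m)
for i in range(1,k):
  if st[i,4]>100:print(st[i],ce[i])
c=cam('side');print(proj(c,(600,-93,80)),proj(c,(600,-93,145)))
E
```

```text
13.9 [ 467.09378836 -109.3493592   196.53177136] [0.46183016 0.19704528 0.02856821]
15 angle 0.202 centre 5.1 24.8 area 1885
[287 216  18  31 375] [294.98933333 228.54133333]
[146 226  25  38 524] [155.96183206 243.34160305]
[296.20000159 244.84946688] [295.15399547 221.81999286]
```

```bash
sed -i 's/>150)/>95)/' meas.py; python3 meas.py
```

```text
14.0 [ 467.40640119 -109.34579291  196.7807868 ] [-0.39222465  0.20084873 -0.48703447]
45 angle 0.2 centre 1.6 6.9 area 3348
15 angle 0.197 centre 4.8 22.8 area 4438
```

The knob (0.200) and ring (0.197) lines agree, the ring is unmoved, and the bottle stands on the plate. The arm is clear, so I hand in.

```bash
python3 -c "
from bench import arm
print(arm.job_done())"
```

```text
the job is handed in; nothing more can be done
None
```

The job is handed in at about 14 s on the robot's clock: the smaller brown bottle stands let go on the plate's middle, the knob's line measures within about 0.01 rad of the ring's, and the ring did not turn measurably; no verdict came back.

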